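# Index the decorating turntable to its long scale line and lock it

### The arm

A 6-joint arm with a two-finger parallel gripper is mounted at the origin on a cart in front of the work surface, level with it; the furniture and walls round the work are solid. World frame = base frame: x ahead of the robot, y to its left, z up, the work surface at z = 0. Lengths are in m, angles in rad, forces in N, time in s.
With the tool pointing down it reaches from about 0.35 to 0.975 m from the base axis. Payload 7.1 kg.
Tool frame: the origin (TCP) lies at the very end of the fingers, on their centre line; the grasp point (between the pads) lies 19 mm behind it (arm.pinch_z is the distance from the TCP to the grasp point, in m); z points along the fingers, y is the direction in which the jaws open and shut (so a half turn about z gives the same grasp; the last joint's range is limited). The gripper opens to 88 mm and grips with 3 to 60 N. Pads are 20 mm wide; open, the fingers measure 115 mm over their backs; the gripper's body (75 mm by 178 mm) begins 61 mm behind the grasp point.
Start: joints at [-1.173, 0.423, 1.63, -0, 1.089, -0.019], TCP at [0.253, -0.571, 0.223] pointing down, gripper open.
Joint ranges: [-3, 3], [-0.9, 2.11], [0.09, 2.58], [-1.31, 4.45], [0.11, 2.69], [-2.54, 2.54]. Speed limits (rad/s): [2.39, 2.39, 3.01, 3.14, 3.14, 3.14].

### API

Orientations are given as a unit quaternion [w, x, y, z].
In Python, from rig import monitor, optics, workorder, arm gives the robot as it stands.
- The arm moves only by the shell command python3 -m creep 'ROWS' [FORCE]. ROWS is JSON, a list that holds one entry, the list of rows, each a list of 7 numbers: the finger opening in m, from 0 to 0.0878, then the shift along the world's x, y, z in m, then the turn, a rotation vector about the world's x, y, z in degrees. In form: [[[gripper, tx, ty, tz, ax, ay, az], ...]]. A call has 1 to 10 rows; each row shifts and turns the pose as measured when the row begins; what a row does not reach is not made up. A row lasts 1/12 s, in which the tool goes at most 41.7 mm and 7.16 degrees, less where a joint would pass 70% of its speed; a pose out of reach is approached as far as the arm can. A call is refused whole if a number of a shift passes 0.0417 or a number of a turn 7.16, either way. A call with a gripper value outside its range is refused whole. The fingers move at their own pace and stop on an object; FORCE is the grip in N (left out, the last holds). Time passes only in rows, so rows that do not move let the fingers close. It gives the time, the measured TCP pose, the force and the opening at its end, in the units of the state.
- monitor.get_obs(): the state, without advancing time (a new reading comes with each control period).
- optics.grab_frame(name): name is "scene" or "top" or "wrist"; returns a dict with "img" (384x512x3 uint8, blue, green, red), "K" (3x3 intrinsics, pixels), "eye" and "rotation" of the camera in the world. Camera axes: x right, y down, z forward; pixel columns grow to the right and rows downward; lengths in m; the calibration is good to about 2 mm. The wrist camera is an equidistant fisheye: a pixel r from the principal point sees the ray r / f radians off the axis. A picture is of the moment at which its call begins. There is no depth.
- workorder.hand_in(): hands the job in, once; it reports no verdict.
Trained networks look in a picture, given as the dict that the camera call returned (one of the last four; its "shot" number tells which), for a name from the list of things; names that differ only in an ending like _2 or _b are one class to them, and where a whole thing is asked for, a point or a joint stands for the part that bears it (a point fixed in the world has none). Each returns a list of dicts, best first, with "conf" (0 to 1); they miss things now and then, are a little off and sometimes report something else, mostly with a low value. They report only what shows in the picture. A call takes as long as a camera call. They do not tell look-alikes from the thing itself.
- optics.look_for(target, picture): "centre" ([row, column] in pixels, amid what is visible of it).
- optics.spot_point(target, picture): "centre" ([row, column] in pixels: a listed point, or the origin of a listed thing).
The state is a dict: "clock": time; "joint_pos": joint angles; "qd": joint speeds; "tau": joint torques, N m; "position": TCP position; "ee_rot": TCP orientation; "force": force on the tool from outside, world axes, zero at the start; "moment": the same for the moment, N m; "opening": finger opening in m.
Only numpy, scipy, OpenCV 4.12 (cv2) and the standard library are available. Lean on these libraries where they do the work, as an engineer would, in place of code of your own. Each camera call takes 0.05 s, during which the arm holds its last target.

### The job

Turn the dial of the pedestal turntable, gently pushing one of its upright finger studs with the fingertips, until the index line on the dial lines up with the one long line of the fixed scale. Then press the lock plunger beside the dial fully down and back away. Only push, do not grip or lift: the lacquer cup stays standing on the middle of the dial, and the tape roll, sanding block, tub, small jar and brush rest stay where they are.

Things in the scene. Friction and masses are not known exactly. Their poses are not given: they have to be found in the camera images.
- turntable: Fixed pedestal; origin under the centre of its 72 mm foot, z up. Carries a round aluminium scale plate 164 mm across, upper face at 84 mm. On it, just outside the dial, nine black radial lines 15 degrees apart: eight short (6 x 1.5 mm) and the middle one long (14 x 4 mm), which lies exactly in its own -x direction. A 36 mm lug on its -y side carries the lock plunger, 105 mm from the axis.
- dial (a joint): Turn of the steel dial (disc 130 mm across, upper face at 96 mm, rubber pad 58 x 2 mm in its middle) about the vertical axis through the turntable's origin, rad, counter-clockwise from above positive; 0 or a whole turn = index line on the long line. Turns both ways for several turns; friction about 0.08 N m (1.5 N at a stud): it does not coast and stays where left.
- dial_axis (a point): Centre of the dial's upper face, on the axis it turns about.
- index_line (a point): Outer end of the dial's index line, the only line on the dial (33 x 4 mm, black, radial), 64.5 mm from the axis.
- target_line (a point): Inner end of the long scale line on the fixed plate, 66.5 mm from the axis, 12 mm lower than the dial's face.
- stud_0 (a point): Centre of the top of a finger stud: upright steel pin 12 mm across (18 mm foot collar, 4 mm high), 30 mm high above the dial's face, fixed to the dial 52 mm from its axis, 60 degrees counter-clockwise (from above) from the index line.
- stud_1 (a point): Centre of the top of the second stud, same size, 180 degrees from the index line.
- stud_2 (a point): Centre of the top of the third stud, same size, 60 degrees clockwise from the index line.
- plunger (a joint): Lock plunger travel, m: 0 up, 0.010 fully down. A friction of about 3 N; it stays where it is pressed and does not spring back. It does not act on the dial's turning.
- plunger_top (a point): Centre of the top of the plunger's black cap (24 mm across), 111 mm above the foot's underside when up, 101 mm when fully down. The fixed collar round its stem is 32 mm across, its top at 94 mm.
- lacquer_cup: Small dark red cup, 52 mm across, 36 mm high, standing loose on the rubber pad in the middle of the dial; origin at the centre of its underside.
- tape_roll: Small roll of tape lying on a flat white box, 60 mm across, 19 mm high; origin at the centre of its underside. To be left alone.
- sand_block: Sanding block 46 x 80 x 28 mm on the desk; origin at the centre of its underside. To be left alone.
- tub: Round lidded tub 77 mm across, 57 mm high, on the desk; origin at the centre of its underside. To be left alone.
- rest: Small wooden brush rest 22 x 50 x 18 mm on the desk; origin at the centre of its underside. To be left alone.
- gold_jar: Small round jar with a gold lid, 42 mm across, 46 mm high, on a flat wooden board; origin at the centre of its underside. To be left alone.
Not all that is in view belongs to the job. Of the things that look like the lacquer_cup, the smaller one is meant.

How it is judged:
By the outcome, as a careful person would: the job done as asked, in the order asked, and still so for the second after the job is handed in, with the robot touching nothing.
It also fails if it takes over 51 s, if anything falls off the work surface, if the arm or the gripper's body presses on something with over 40 N, if the wrist force passes 120 N, or if a joint passes its speed limit or range.

## Working session

There is one attempt and no reset: what is moved stays moved. The work goes in short steps, Python scripts to look and compute and a shell command to move; the robot and the scene stay as the last step left them, time stands still between calls to the robot, and variables do not carry over. Pictures are saved under pics/ and viewed, and the job is handed in when it is done.

```bash
ls; mkdir -p pics; cat > h.py <<'E'
import numpy as np, cv2
from rig import monitor, optics, workorder, arm
def ray(f,rc,fish=False):
    K=np.array(f["K"]);v=np.array([(rc[1]-K[0,2])/K[0,0],(rc[0]-K[1,2])/K[1,1],1.])
    if fish:
        r=np.hypot(v[0],v[1]); v=np.array([v[0]/r*np.sin(r),v[1]/r*np.sin(r),np.cos(r)]) if r>0 else v
    return np.array(f["eye"]),np.array(f["rotation"])@(v/np.linalg.norm(v))
def atz(f,rc,z,fish=False):
    e,d=ray(f,rc,fish); return e+d*(z-e[2])/d[2]
def proj(f,p,fish=False):
    K=np.array(f["K"]);c=np.array(f["rotation"]).T@(np.array(p)-np.array(f["eye"]))
    if fish:
        r=np.hypot(c[0],c[1]);t=np.arctan2(r,c[2]);u=c[:2]/max(r,1e-9)*t
    else: u=c[:2]/c[2]
    return [K[1,1]*u[1]+K[1,2],K[0,0]*u[0]+K[0,2]]
E
python3 - <<'E'
from h import *
for n in ["scene","top","wrist"]:
    f=optics.grab_frame(n); cv2.imwrite(f"pics/{n}0.png",f["img"])
    print(n,np.round(f["eye"],3),np.round(f["rotation"],2).tolist(),np.round(f["K"],1).tolist())
    for t in ["turntable","lacquer_cup","dial_axis","index_line","target_line","stud_0","stud_1","stud_2","plunger_top"]:
        print(t,[(np.round(d["centre"],1).tolist(),round(d["conf"],2)) for d in optics.spot_point(t,f)][:4])
print(monitor.get_obs())
E
```

```text
pics
scene [-0.042  0.881  0.46 ] [0.17, -0.26, 0.79, -0.52] [[441.4, 0.0, 246.6], [0.0, 441.4, 196.8], [0.0, 0.0, 1.0]]
turntable [([237.7, 225.9], 0.92)]
lacquer_cup [([240.0, 319.1], 0.96), ([197.4, 221.0], 0.64), ([185.9, 203.3], 0.59), ([287.3, 193.1], 0.22)]
dial_axis [([201.8, 223.6], 0.8)]
index_line [([209.6, 224.5], 0.8)]
target_line [([207.9, 252.2], 0.69)]
stud_0 [([186.1, 244.2], 0.81), ([173.5, 225.1], 0.81), ([189.5, 202.8], 0.57)]
stud_1 [([186.1, 244.2], 0.81), ([173.5, 225.1], 0.81), ([189.5, 202.8], 0.57)]
stud_2 [([186.1, 244.2], 0.81), ([173.5, 225.1], 0.81), ([189.5, 202.8], 0.57)]
plunger_top [([176.1, 246.4], 0.56), ([197.1, 282.6], 0.37)]
top [0.363 0.219 0.941] [-0.03, 0.71, -0.7, 0.02] [[402.3, 0.0, 256.0], [0.0, 402.3, 184.3], [0.0, 0.0, 1.0]]
turntable [([157.2, 256.4], 0.64)]
lacquer_cup [([226.2, 300.6], 0.77), ([148.2, 254.6], 0.75)]
dial_axis [([149.1, 255.9], 0.74)]
index_line [([169.2, 231.0], 0.79), ([132.6, 274.2], 0.46)]
target_line [([147.6, 253.3], 0.62), ([181.5, 261.2], 0.55), ([192.4, 287.3], 0.43)]
stud_0 [([169.5, 259.1], 0.87), ([132.1, 2
[... 448 characters left out ...]
 []
stud_1 []
stud_2 []
plunger_top []
{'clock': 1.5, 'joint_pos': array([-1.17301235e+00,  4.23114506e-01,  1.62991720e+00,  1.07265463e-05,
        1.08858881e+00, -1.90042515e-02]), 'qd': array([-0.00071275,  0.00025723, -0.00028336,  0.00041226, -0.00053008,
        0.00057658]), 'tau': array([ 3.75397023e-03, -5.44561887e+01, -2.74042565e+01,  6.45985315e-02,
        1.66403863e-02,  2.89508321e-06]), 'position': array([ 0.25303042, -0.57146318,  0.22265922]), 'ee_rot': array([-1.45774074e-05,  9.78364930e-01,  2.06886594e-01,  2.04389039e-06]), 'force': array([-0.57043753, -0.03420571,  0.27945108]), 'moment': array([0.06991751, 0.02979544, 0.02683704]), 'opening': 0.08805646567453747}
```

```bash
python3 - <<'E'
import cv2
f=cv2.imread("pics/top0.png");cv2.imwrite("pics/top0c.png",cv2.resize(f[90:250,180:340],None,fx=3.75,fy=3.75,interpolation=cv2.INTER_CUBIC))
f=cv2.imread("pics/scene0.png");cv2.imwrite("pics/scene0c.png",cv2.resize(f[140:290,150:350],None,fx=4,fy=4,interpolation=cv2.INTER_CUBIC))
E
```

```text
(no output)
```

View pics/top0.png

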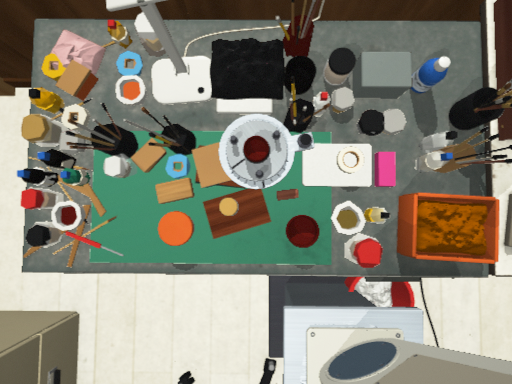

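View pics/scene0.png

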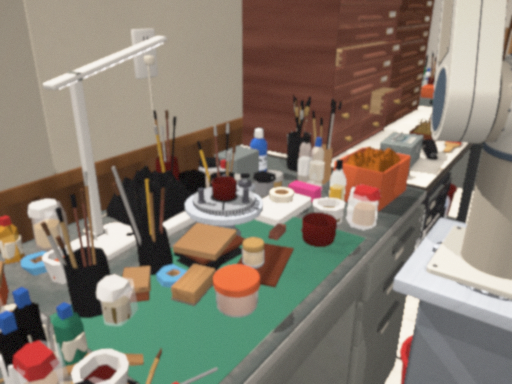

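```bash
sleep 0
```

```text
(no output)
```

View pics/top0c.png

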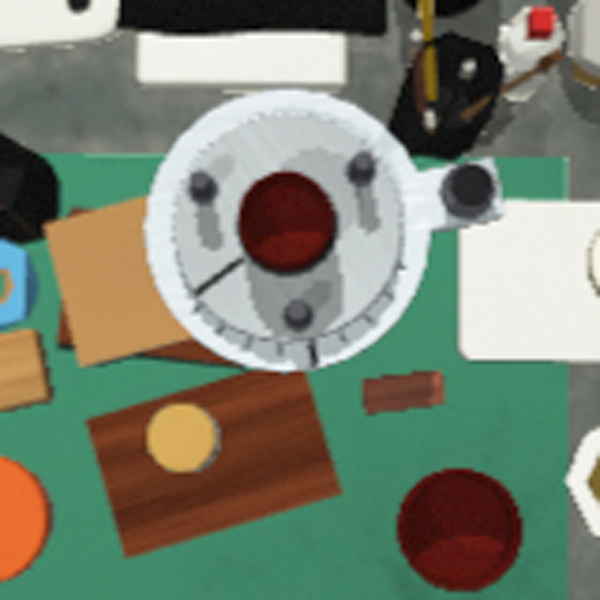

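View pics/scene0c.png

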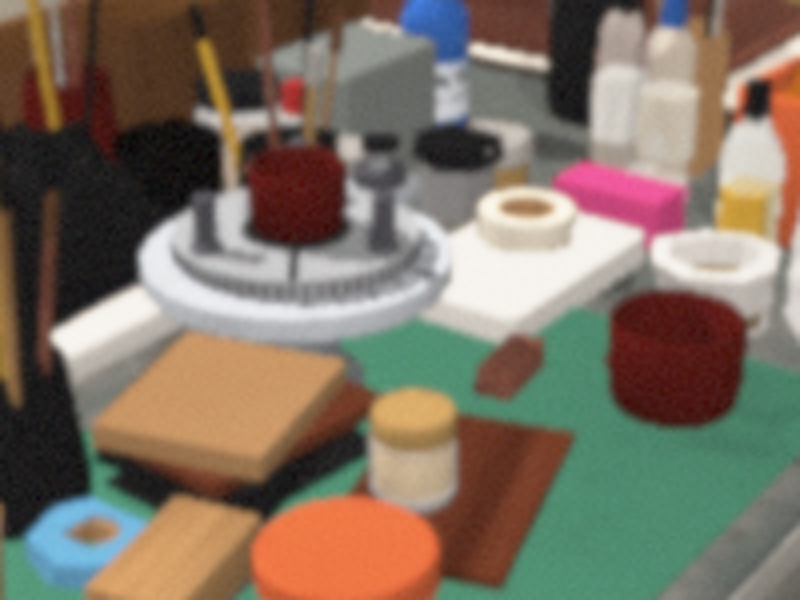

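```bash
sed -i 's/import numpy as np, cv2/import numpy as np, cv2\nfrom scipy.spatial.transform import Rotation as R, Rotation\ndef rot(f): q=f["rotation"]; return R.from_quat([q[1],q[2],q[3],q[0]]).as_matrix() if np.size(q)==4 else np.array(q)/; s/np.array(f\["rotation"\])/rot(f)/g' h.py
python3 - <<'E'
from h import *
f=optics.grab_frame("top")
c=lambda x,y:(90+(y+.5)/3.75-.5,180+(x+.5)/3.75-.5)
pl=lambda n,p,z:print(n,np.round(atz(f,p,z),4))
for n,p,z in [("s1",c(360,163),.126),("s2",c(203,180),.126),("s0",c(298,310),.126),("idx",c(198,292),.096),("longouter",c(315,364),.084),("longin",c(313,345),.084),("plate L",c(147,230),.084),("plate R",c(430,232),.084),("plate T",c(290,90),.084),("plate B",c(290,370),.084),("cup",c(288,222),.115),("plunger",c(470,190),.111)]: pl(n,p,z)
S=[atz(f,p,.126)[:2] for p in ((169.5,259.1),(132.1,275.3),(136.3,230.0))]
print(S, )
from scipy.optimize import least_squares
def fun(q): return np.ravel([np.array(q[:2])+.052*np.array([np.cos(q[2]+a),np.sin(q[2]+a)])-s for a,s in zip((np.pi/3,np.pi,-np.pi/3),S)])
r=least_squares(fun,[.46,.22,2.5]);print(r.x,np.degrees(r.x[2]),r.fun)
print([d for d in optics.look_for("plunger_top",f)], optics.look_for("lacquer_cup",f))
print(monitor.get_obs()["clock"], arm.pinch_z)
E
```

```text
s1 [0.5288 0.1852 0.126 ]
s2 [0.5188 0.2709 0.126 ]
s0 [0.4478 0.2184 0.126 ]
idx [0.4606 0.2748 0.096 ]
longouter [0.4214 0.2084 0.084 ]
longin [0.4322 0.2097 0.084 ]
plate L [0.4975 0.3053 0.084 ]
plate R [0.4977 0.1432 0.084 ]
plate T [0.5797 0.2241 0.084 ]
plate B [0.4178 0.2226 0.084 ]
cup [0.4978 0.2243 0.115 ]
plunger [0.5172 0.1234 0.111 ]
[array([0.45355344, 0.21843229]), array([0.53090214, 0.18589339]), array([0.52145979, 0.27865733])]
[0.50197179 0.227661   2.23737175] 128.19195847890919 [-0.00305106  0.00181923  0.00322115  0.00089854 -0.0001701  -0.00271778]
[{'centre': [138.0, 304.7], 'conf': 0.59}] [{'centre': [230.0, 305.7], 'conf': 0.88}, {'centre': [146.1, 255.6], 'conf': 0.86}, {'centre': [139.2, 306.4], 'conf': 0.75}]
1.65 0.0187
```

```bash
python3 -m creep '[[[0,0.009,0.04,0.004,0,0,0],[0,0.009,0.04,0.004,0,0,0],[0,0.009,0.04,0.004,0,0,0],[0,0.009,0.04,0.004,0,0,0],[0,0.009,0.04,0.004,0,0,0],[0,0.009,0.04,0.004,0,0,0],[0,0.009,0.04,0,0,0,0],[0,0.009,0.04,0,0,0,0],[0,0.009,0.04,0,0,0,0],[0,0.009,0.04,0,0,0,0]]]' 20
```

```text
clock: 2.48
position: [0.3407, -0.1693, 0.2471]
ee_rot: [0.003, 0.98, 0.201, 0.002]
force: [2.1, -1.1, -0.1]
opening: 0.0247
```

```bash
python3 -m creep '[[[0,0.009,0.04,0,0,0,0],[0,0.009,0.04,0,0,0,0],[0,0.009,0.04,0,0,0,0],[0,0.009,0.04,0,0,0,0],[0,0.009,0.04,0,0,0,0],[0,0.009,0.04,0,0,0,0],[0,0.009,0.04,0,0,0,0],[0,0.009,0.04,0,0,0,0],[0,0.009,0.04,0,0,0,0],[0,0.009,0.03,0,0,0,0]]]'
```

```text
clock: 3.32
position: [0.4282, 0.2311, 0.2511]
ee_rot: [0.004, 0.979, 0.201, 0.008]
force: [0.2, -0.5, 0.1]
opening: 0.0005
```

```bash
python3 - <<'E'
from h import *
f=optics.grab_frame("wrist"); cv2.imwrite("pics/w1.png",f["img"])
g=optics.grab_frame("scene"); cv2.imwrite("pics/s1.png",g["img"])
for n,p in [("axis",(.499,.2243,.096)),("s0",(.4478,.2184,.126)),("idx",(.4606,.2748,.096)),("tcp",monitor.get_obs()["position"])]: print(n,np.round(proj(f,p,True)))
print(np.round(f["eye"],3),monitor.get_obs()["joint_pos"])
E
```

```text
axis [126. 289.]
s0 [177. 277.]
idx [140. 231.]
tcp [241. 257.]
[0.5   0.262 0.415] [ 0.47879041  0.17792874  1.90656493 -0.01343268  1.04285637  1.64788076]
```

View pics/w1.png

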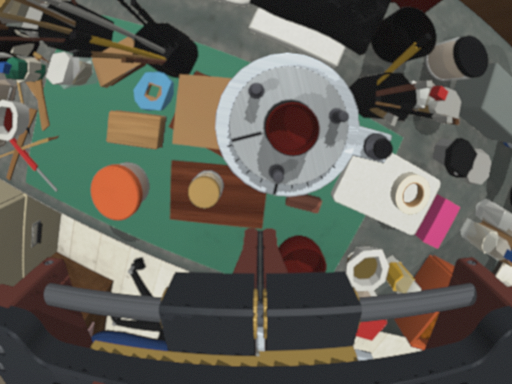

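View pics/s1.png

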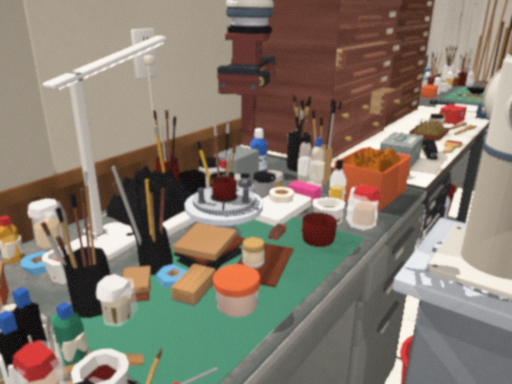

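```bash
python3 -m creep '[[[0,0.011,0.008,-0.01,0,0,0],[0,0.011,0.008,-0.03,0,0,0],[0,0,0,-0.03,0,0,0],[0,0,0,-0.03,0,0,0],[0,0,0,-0.03,0,0,0],[0,0,0,-0.013,0,0,0],[0,0,0,0,0,0,0]]]'
```

```text
clock: 4.0
position: [0.4532, 0.2486, 0.1055]
ee_rot: [0.003, 0.979, 0.205, 0.012]
force: [-0.4, -0.9, -0.6]
opening: 0.0004
```

```bash
python3 - <<'E'
from h import *
f=optics.grab_frame("wrist"); cv2.imwrite("pics/w2.png",cv2.resize(f["img"][:280,120:420],None,fx=2,fy=2))
print(monitor.get_obs()["position"])
E
```

```text
[0.45343672 0.24874835 0.10642   ]
```

View pics/w2.png

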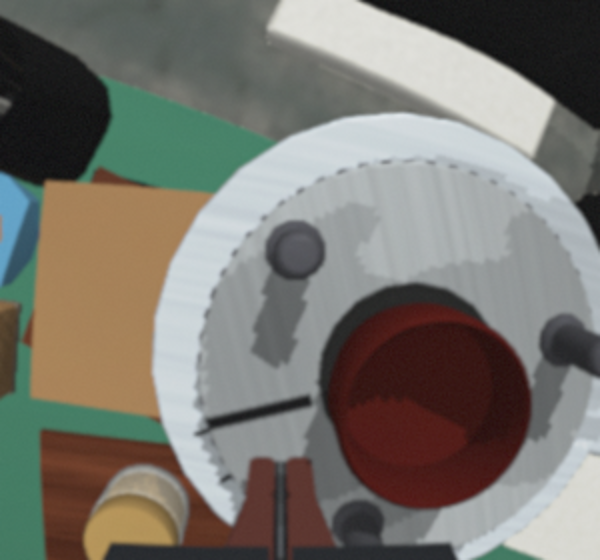

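```bash
python3 -m creep '[[[0,-0.0015,-0.0036,0,0,0,0],[0,-0.0015,-0.0036,0,0,0,0],[0,-0.0015,-0.0036,0,0,0,0],[0,-0.0006,-0.0039,0,0,0,0],[0,-0.0006,-0.0039,0,0,0,0],[0,-0.0006,-0.0039,0,0,0,0],[0,0.0003,-0.0036,0,0,0,0],[0,0.0003,-0.0036,0,0,0,0],[0,0.0003,-0.0036,0,0,0,0],[0,0,0,0,0,0,0]]]'
```

```text
clock: 4.88
position: [0.4514, 0.2133, 0.1134]
ee_rot: [0.001, 0.979, 0.204, 0.018]
force: [-1.1, 0.7, -0.5]
opening: 0.0004
```

```bash
python3 - <<'E'
from h import *
f=optics.grab_frame("wrist"); cv2.imwrite("pics/w3.png",cv2.resize(f["img"][:280,120:420],None,fx=2,fy=2))
o=monitor.get_obs();print(o["position"],o["force"])
for r in [0]:
  print([np.round(proj(f,p,True)) for p in [(.499,.2243,.096)]])
E
```

```text
[0.45135263 0.21343663 0.11338623] [ 0.44613155  0.44386035 -0.3120835 ]
[array([160., 272.])]
```

View pics/w3.png

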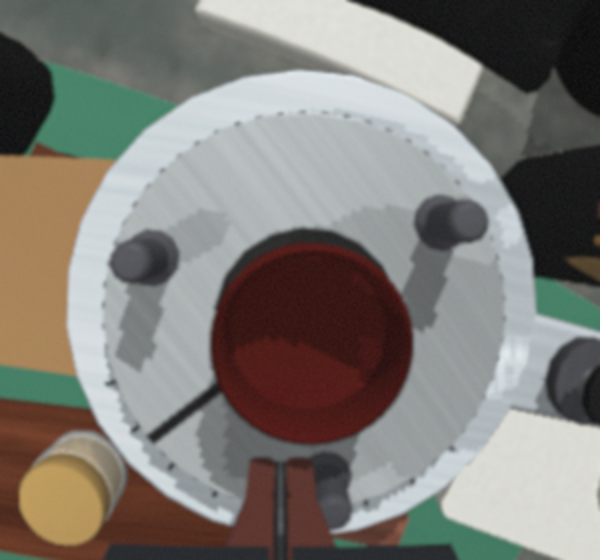

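```bash
cat >> h.py <<'E'
C=np.array([.499,.2243])
def ang(f,rc,z,fish=True):
    p=atz(f,rc,z,fish); d=p[:2]-C; return np.round(p,4).tolist(), round(np.hypot(*d),4), round(np.degrees(np.arctan2(d[1],d[0]))%360,2)
E
python3 - <<'E'
from h import *
f=optics.grab_frame("wrist")
for n,p,z in [("idx",(219,196),.096),("s2top",(258/2,120+130/2),.126),("s1top",(221/2,120+467/2),.126),("plunger",(391/2,120+590/2),.111)]: print(n,ang(f,p,z))
E
```

```text
idx ([0.4438, 0.2545, 0.096], np.float64(0.0629), np.float64(151.3))
s2top ([0.5, 0.2756, 0.126], np.float64(0.0513), np.float64(88.94))
s1top ([0.5444, 0.1989, 0.126], np.float64(0.052), np.float64(330.78))
plunger ([0.5187, 0.1317, 0.111], np.float64(0.0947), np.float64(281.98))
```

```bash
python3 -m creep '[[[0,0,-0.0037,-0.002,0,0.4,2],[0,0,-0.0037,-0.002,0,0.4,3],[0,0,-0.0037,-0.002,0,0.4,3],[0,0.0017,-0.0031,-0.0015,0,0.4,3],[0,0.0017,-0.0031,-0.0015,0,0.4,3],[0,0.0017,-0.0031,-0.001,0,0.4,3],[0,0.0023,-0.0026,-0.001,0,0.4,3],[0,0.0023,-0.0026,-0.001,0,0.4,3],[0,0,0,0,0,0,0]]]'
```

```text
clock: 5.73
position: [0.4604, 0.1886, 0.101]
ee_rot: [-0.009, 0.914, 0.404, -0.012]
force: [0.2, 0.1, 1.4]
opening: 0.0005
```

```bash
python3 - <<'E'
from h import *
f=optics.grab_frame("wrist"); cv2.imwrite("pics/w4.png",cv2.resize(f["img"][:280,120:420],None,fx=2,fy=2))
o=monitor.get_obs();print(o["position"],o["force"],o["ee_rot"])
for t in ["stud_0","index_line","target_line"]:
    for d in optics.spot_point(t,f): print(t,d["conf"],np.round(d["centre"]),ang(f,d["centre"],{"s":.126,"i":.096,"t":.084}[t[0]]))
E
```

```text
[0.46014352 0.18869686 0.10101034] [-0.33358743 -0.17902724  0.50892183] [-0.00918136  0.91499841  0.40317938 -0.01183233]
stud_0 0.79 [ 92. 350.] ([0.5514, 0.225, 0.126], np.float64(0.0524), np.float64(0.76))
stud_0 0.7 [260. 288.] ([0.4739, 0.1796, 0.126], np.float64(0.0513), np.float64(240.75))
stud_0 0.64 [135. 165.] ([0.4739, 0.2685, 0.126], np.float64(0.0509), np.float64(119.61))
index_line 0.64 [222. 189.] ([0.4354, 0.2259, 0.096], np.float64(0.0637), np.float64(178.56))
index_line 0.64 [179. 129.] ([0.4262, 0.2719, 0.096], np.float64(0.087), np.float64(146.83))
```

View pics/w4.png

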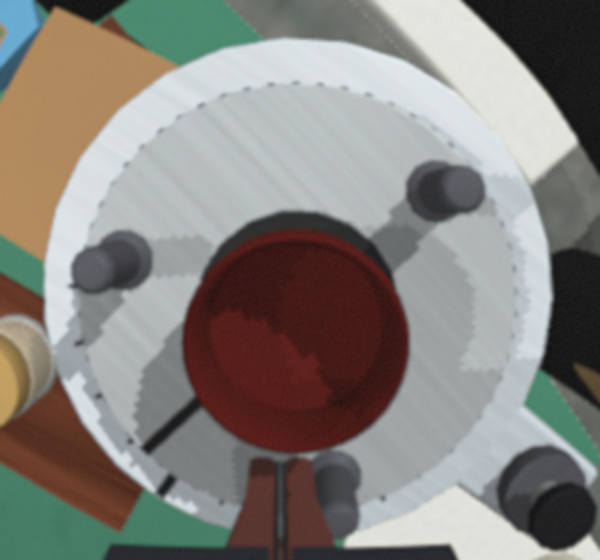

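```bash
python3 - <<'E'
from h import *
f=optics.grab_frame("wrist")
cr=f["img"][200:260,160:240]; cv2.imwrite("pics/w4c.png",cv2.resize(cr,None,fx=10,fy=10,interpolation=cv2.INTER_CUBIC))
for n,p,z in [("idx",(448/2,120+148/2),.096),("long",(485/2,120+166/2),.084)]: print(n,ang(f,p,z))
E
```

```text
idx ([0.4363, 0.2231, 0.096], np.float64(0.0627), np.float64(181.09))
long ([0.425, 0.2079, 0.084], np.float64(0.0758), np.float64(192.52))
```

View pics/w4c.png

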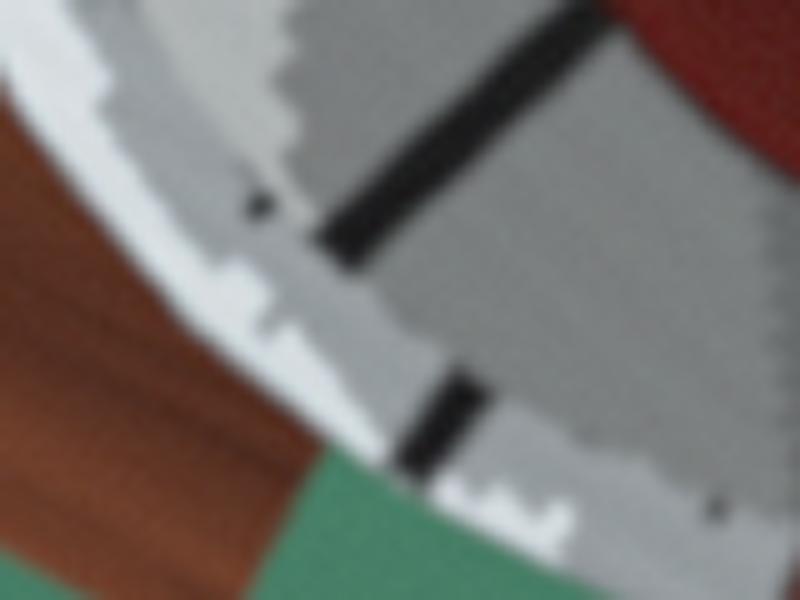

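```bash
python3 -m creep '[[[0,0.0015,-0.0016,0.0012,0,-0.4,1],[0,0.0015,-0.0016,0.0012,0,-0.4,1],[0,0.0016,-0.0015,0.0012,0,-0.4,1],[0,0.0016,-0.0014,0.0012,0,-0.4,1],[0,0,0,0,0,0,0]]]'
```

```text
clock: 6.4
position: [0.4649, 0.1827, 0.1061]
ee_rot: [-0.003, 0.899, 0.438, 0.001]
force: [0.1, 0.0, -1.0]
opening: -0.0
```

```bash
python3 - <<'E'
from h import *
f=optics.grab_frame("wrist")
cr=f["img"][180:260,140:240]; cv2.imwrite("pics/w5.png",cv2.resize(cr,None,fx=8,fy=7.5,interpolation=cv2.INTER_CUBIC))
o=monitor.get_obs();print(o["position"],o["force"],o["ee_rot"])
E
```

```text
[0.46492162 0.18271691 0.10607388] [-0.26242901 -0.87390468  0.91727265] [-0.00293428  0.89924467  0.43743503  0.001009  ]
```

View pics/w5.png

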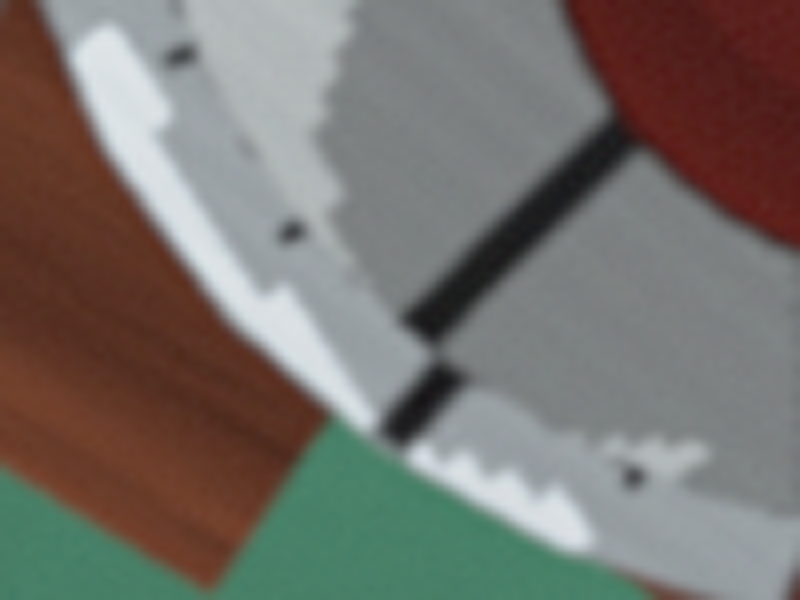

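```bash
python3 - <<'E'
from h import *
f=optics.grab_frame("wrist")
c=lambda x,y:(180+(y+.5)/7.5-.5,140+(x+.5)/8-.5)
for n,p,z in [("idx",c(422,327),.096),("idx in",c(615,137),.096),("idx mid",c(525,225),.096),("longin",c(447,372),.084),("longout",c(397,435),.084),("short-15",c(291,233),.084),("short-30",c(180,57),.084),("short15",c(632,477),.084)]: print(n,ang(f,p,z))
E
```

```text
idx ([0.4365, 0.2155, 0.096], np.float64(0.0631), np.float64(188.06))
idx in ([0.46, 0.2186, 0.096], np.float64(0.0394), np.float64(188.3))
idx mid ([0.4494, 0.2172, 0.096], np.float64(0.0501), np.float64(188.15))
longin ([0.4298, 0.2088, 0.084], np.float64(0.0709), np.float64(192.6))
longout ([0.4218, 0.2068, 0.084], np.float64(0.0791), np.float64(192.75))
short-15 ([0.4281, 0.2273, 0.084], np.float64(0.071), np.float64(177.59))
short-30 ([0.4317, 0.2455, 0.084], np.float64(0.0706), np.float64(162.49))
short15 ([0.4357, 0.191, 0.084], np.float64(0.0715), np.float64(207.74))
```

```bash
python3 -m creep '[[[0,0.0012,-0.0009,0,0,0,0],[0,0.0012,-0.0009,0,0,0,0],[0,0.0012,-0.0009,0,0,0,0],[0,0,0,0,0,0,0]]]'
```

```text
clock: 6.83
position: [0.4692, 0.1803, 0.1062]
ee_rot: [-0.003, 0.9, 0.437, 0.001]
force: [-1.5, 1.2, 0.4]
opening: 0.0003
```

```bash
python3 - <<'E'
from h import *
f=optics.grab_frame("wrist")
cr=f["img"][180:260,140:240]; cv2.imwrite("pics/w6.png",cv2.resize(cr,None,fx=8,fy=7.5,interpolation=cv2.INTER_CUBIC))
o=monitor.get_obs();print(o["position"],o["force"],o["ee_rot"])
E
```

```text
[0.46912587 0.18031166 0.10620788] [-0.74709555 -0.11085727  0.02959266] [-0.00322206  0.89951065  0.43688497  0.00131402]
```

View pics/w6.png

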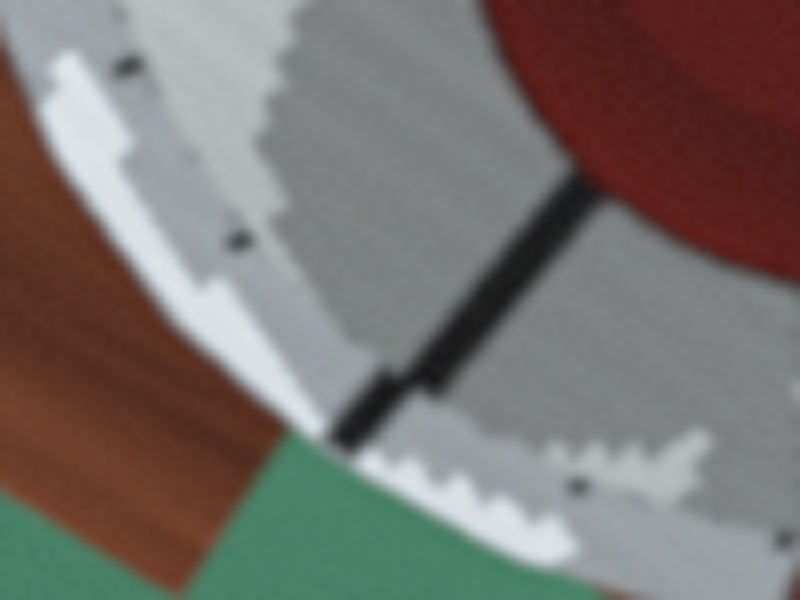

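```bash
python3 - <<'E'
from h import *
f=optics.grab_frame("wrist")
c=lambda x,y:(180+(y+.5)/7.5-.5,140+(x+.5)/8-.5)
for n,p,z in [("idx",c(430,382),.096),("idx in",c(580,190),.096),("idx mid",c(505,285),.096),("longin",c(392,382),.084),("longout",c(345,442),.084),("short-15",c(239,241),.084),("short15",c(578,488),.084)]: print(n,ang(f,p,z))
print(R.from_quat([.9,.437,.001,-.003]).as_matrix()[:,1])
E
```

```text
idx ([0.4377, 0.2089, 0.096], np.float64(0.0632), np.float64(194.12))
idx in ([0.4591, 0.2144, 0.096], np.float64(0.0411), np.float64(193.9))
idx mid ([0.4487, 0.2118, 0.096], np.float64(0.0518), np.float64(194.0))
longin ([0.4294, 0.2087, 0.084], np.float64(0.0714), np.float64(192.63))
longout ([0.4217, 0.2068, 0.084], np.float64(0.0793), np.float64(192.75))
short-15 ([0.428, 0.2272, 0.084], np.float64(0.0711), np.float64(177.63))
short15 ([0.4353, 0.1906, 0.084], np.float64(0.072), np.float64(207.84))
[ 0.78583667 -0.61841757 -0.00452157]
```

```bash
python3 -m creep '[[[0,-0.003,0.0025,0,0,0,0],[0,-0.002,0.0015,0.01,0,0,0],[0,0,0,0.03,0,0,0],[0,0,0,0.03,0,0,0],[0,-0.01,0.02,0.03,0,0,0],[0,-0.01,0.02,0,0,0,0],[0,0,0.015,0,0,0,0],[0,0,0,0,0,0,0]]]'
```

```text
clock: 7.6
position: [0.4418, 0.2406, 0.2152]
ee_rot: [-0.003, 0.9, 0.436, 0.002]
force: [0.6, 0.3, 0.2]
opening: 0.0004
```

```bash
python3 - <<'E'
from h import *
f=optics.grab_frame("wrist"); cv2.imwrite("pics/w7.png",cv2.resize(f["img"][60:260,160:400],None,fx=3.3,fy=3,interpolation=cv2.INTER_CUBIC))
g=optics.grab_frame("top"); cv2.imwrite("pics/t7.png",cv2.resize(g["img"][100:210,180:340],None,fx=5,fy=5,interpolation=cv2.INTER_CUBIC))
o=monitor.get_obs();print(o["position"],o["force"],o["ee_rot"])
for d in optics.spot_point("stud_0",f): print(d["conf"],np.round(d["centre"]),ang(f,d["centre"],.126))
E
```

```text
[0.44105186 0.23860349 0.21385846] [ 0.29933622 -0.43246321 -0.23842423] [-2.58018323e-03  9.00050651e-01  4.35777341e-01  5.25817091e-04]
0.93 [128. 360.] ([0.5505, 0.2366, 0.126], np.float64(0.053), np.float64(13.37))
0.85 [164. 263.] ([0.464, 0.2635, 0.126], np.float64(0.0525), np.float64(131.72))
0.39 [ 85. 160.] ([0.4381, 0.3742, 0.126], np.float64(0.1618), np.float64(112.11))
```

View pics/w7.png

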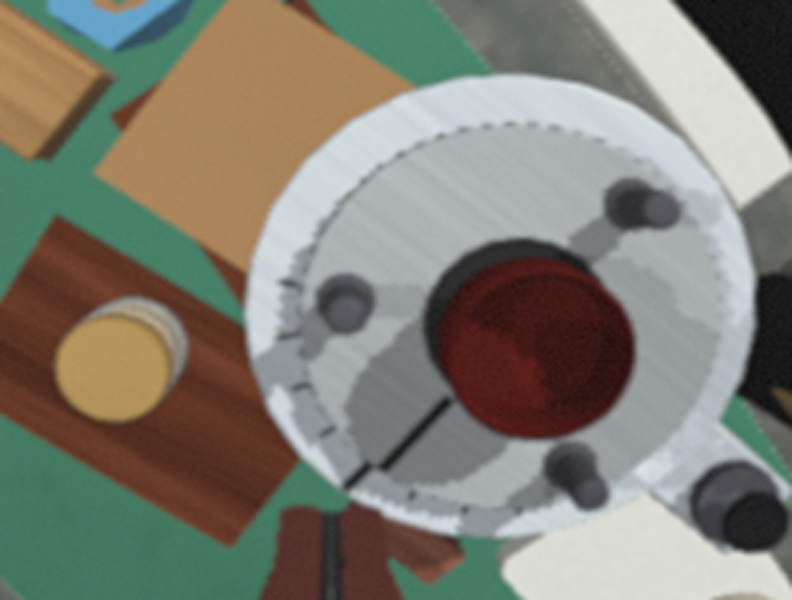

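View pics/t7.png

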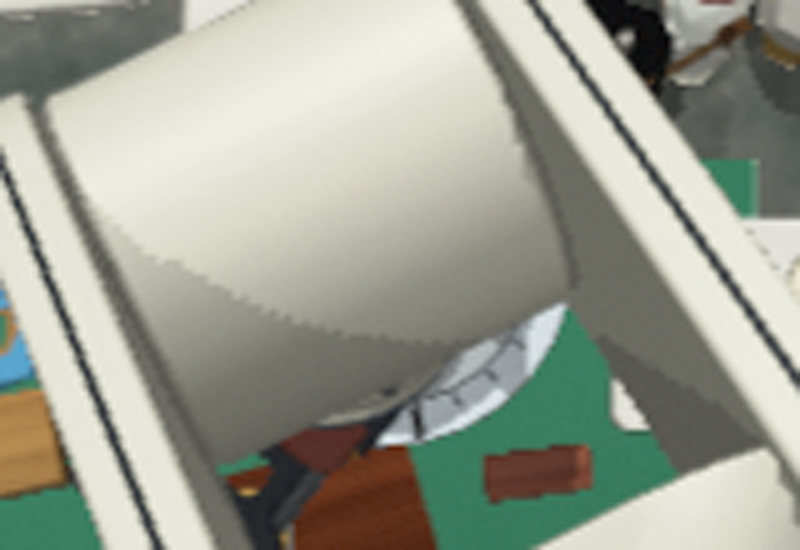

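```bash
python3 - <<'E'
from h import *
f=optics.grab_frame("wrist")
cv2.imwrite("pics/w7c.png",cv2.resize(f["img"][150:240,230:330],None,fx=8,fy=6.6,interpolation=cv2.INTER_CUBIC))
c=lambda x,y:(60+(y+.5)/3-.5,160+(x+.5)/3.3-.5)
for n,p,z in [("idx",c(385,465),.096),("idx in",c(447,402),.096),("longin",c(366,467),.084),("longout",c(347,486),.084),("s-15",c(327,433),.084),("s-30",c(302,386),.084),("s15",c(411,495),.084),("s30",c(465,512),.084),("pl",c(756,522),.111)]: print(n,ang(f,p,z))
E
```

```text
idx ([0.4378, 0.2072, 0.096], np.float64(0.0636), np.float64(195.63))
idx in ([0.4658, 0.2132, 0.096], np.float64(0.035), np.float64(198.53))
longin ([0.4303, 0.2064, 0.084], np.float64(0.071), np.float64(194.6))
longout ([0.4211, 0.2045, 0.084], np.float64(0.0803), np.float64(194.26))
s-15 ([0.4284, 0.2239, 0.084], np.float64(0.0706), np.float64(180.3))
s-30 ([0.4328, 0.2419, 0.084], np.float64(0.0685), np.float64(165.1))
s15 ([0.4352, 0.1889, 0.084], np.float64(0.073), np.float64(208.98))
s30 ([0.445, 0.1726, 0.084], np.float64(0.0748), np.float64(223.79))
pl ([0.5198, 0.1209, 0.111], np.float64(0.1055), np.float64(281.37))
```

View pics/w7c.png

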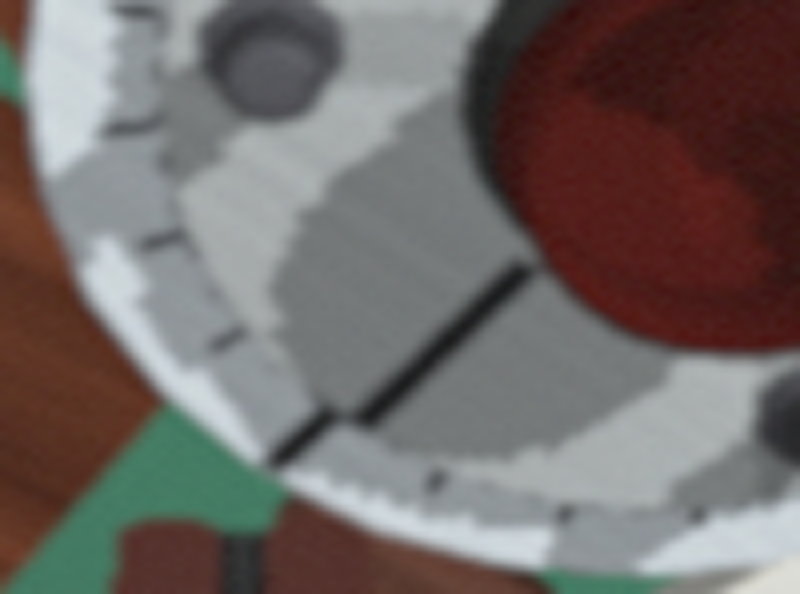

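```bash
python3 -m creep '[[[0,0.0085,0,-0.018,0,0,0],[0,0,0,-0.03,0,0,0],[0,0,0,-0.03,0,0,0],[0,0,0,-0.02,0,0,0],[0,0,0,-0.01,0,0,0],[0,0,0,0,0,0,0]]]'
```

```text
clock: 8.3
position: [0.4497, 0.2319, 0.0998]
ee_rot: [-0.002, 0.902, 0.433, -0.001]
force: [-1.1, -0.2, -0.2]
opening: 0.0003
```

```bash
python3 - <<'E'
from h import *
f=optics.grab_frame("wrist"); cv2.imwrite("pics/w8.png",cv2.resize(f["img"][60:260,160:400],None,fx=3.3,fy=3,interpolation=cv2.INTER_CUBIC))
o=monitor.get_obs();print(o["position"],o["force"],o["ee_rot"])
for d in optics.spot_point("stud_0",f): print(d["conf"],np.round(d["centre"]),ang(f,d["centre"],.126))
E
```

```text
[0.4499269  0.23197194 0.10052061] [-0.14228211  0.79205581  0.0698302 ] [-0.0020379   0.90157161  0.43262335 -0.00123213]
0.92 [205. 242.] ([0.4645, 0.2625, 0.126], np.float64(0.0515), np.float64(132.13))
0.66 [294. 367.] ([0.4852, 0.1745, 0.126], np.float64(0.0517), np.float64(254.52))
0.64 [144. 407.] ([0.5482, 0.236, 0.126], np.float64(0.0505), np.float64(13.4))
```

View pics/w8.png

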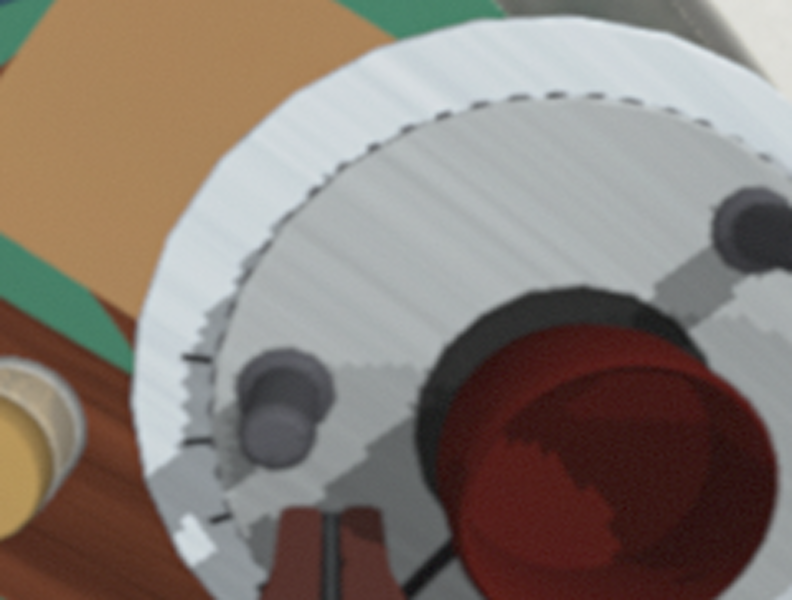

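```bash
python3 -m creep '[[[0,0.001,0.0036,0.0025,0,0,0],[0,0.001,0.0036,0.0025,0,0,0],[0,0.001,0.0036,0,0,0,0],[0,0,0,0,0,0,0],[0,0,0,0,0,0,0]]]'
```

```text
clock: 8.82
position: [0.457, 0.2452, 0.1113]
ee_rot: [-0.002, 0.902, 0.432, 0.003]
force: [0.1, 0.2, -0.1]
opening: 0.0003
```

```bash
python3 - <<'E'
from h import *
f=optics.grab_frame("wrist"); cv2.imwrite("pics/w9.png",cv2.resize(f["img"][130:290,180:360],None,fx=4,fy=3.75,interpolation=cv2.INTER_CUBIC))
o=monitor.get_obs();print(o["position"],o["force"],o["ee_rot"])
for d in optics.spot_point("stud_0",f): print(d["conf"],np.round(d["centre"],1),ang(f,d["centre"],.126))
E
```

```text
[0.45705374 0.24523933 0.11133307] [ 0.42886033 -0.45086852  1.45178914] [-0.00214478  0.90176897  0.43219839  0.00356132]
0.77 [227.9 250.4] ([0.4635, 0.2603, 0.126], np.float64(0.0506), np.float64(134.63))
0.72 [168.4 399.8] ([0.5486, 0.2353, 0.126], np.float64(0.0508), np.float64(12.5))
0.57 [301.2 361. ] ([0.4852, 0.1755, 0.126], np.float64(0.0507), np.float64(254.19))
```

View pics/w9.png

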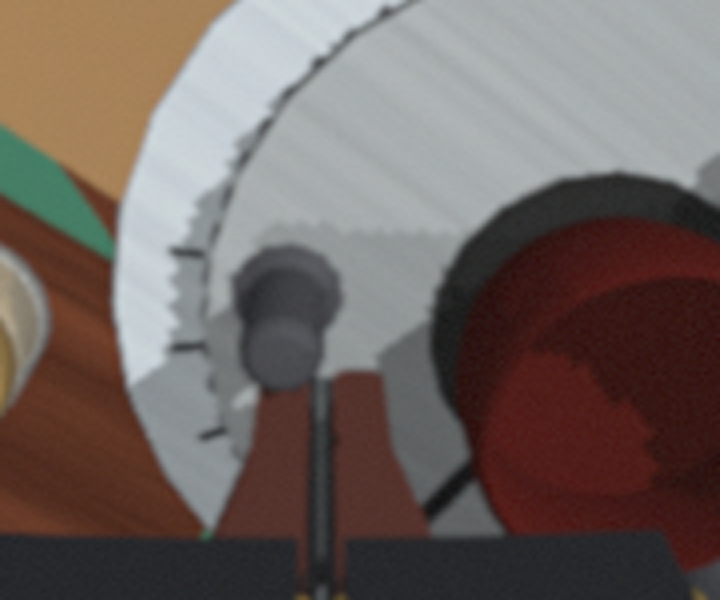

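```bash
cat > trk.py <<'E'
from h import *
import os,sys
f=optics.grab_frame("wrist"); im=cv2.cvtColor(f["img"],cv2.COLOR_BGR2GRAY)
o=monitor.get_obs();print(np.round(o["position"],4),np.round(o["force"],1))
if os.path.exists("ref.npz"):
    r=np.load("ref.npz")
    for n in "ABCD":
        y,x,h,w=r["b"+n]
        t=r["im"][y:y+h,x:x+w]; s=cv2.resize(im[y-20:y+h+20,x-20:x+w+20],None,fx=8,fy=8,interpolation=cv2.INTER_CUBIC); t=cv2.resize(t,None,fx=8,fy=8,interpolation=cv2.INTER_CUBIC)
        m=cv2.matchTemplate(s,t,cv2.TM_CCOEFF_NORMED); _,v,_,l=cv2.minMaxLoc(m); print(n,"drow",l[1]/8-20,"dcol",l[0]/8-20,round(v,3))
else:
    np.savez("ref.npz",im=im,bA=(195,238,34,24),bB=(190,216,50,18),bC=(250,262,14,26),bD=(150,390,40,40))
E
python3 trk.py
python3 -m creep '[[[0,0.0004,0.0007,-0.002,0,0,0],[0,0,0,0,0,0,0]]]'; python3 trk.py
```

```text
[0.4565 0.2448 0.1108] [-0.1 -0.1 -0.4]
clock: 9.13
position: [0.4568, 0.2454, 0.1088]
ee_rot: [-0.002, 0.902, 0.432, 0.003]
force: [-0.1, 0.1, -0.3]
opening: 0.0005
[0.4567 0.2454 0.1088] [-0.1 -0.3 -0.3]
A drow 1.625 dcol 0.375 0.987
B drow 1.5 dcol 0.125 0.996
C drow 1.75 dcol 0.625 0.992
D drow 1.375 dcol 2.0 0.997
```

```bash
python3 -m creep '[[[0,0.0006,0.001,0,0,0,0],[0,0,0,0,0,0,0]]]'; python3 trk.py; python3 -m creep '[[[0,0.0006,0.001,0,0,0,0],[0,0,0,0,0,0,0]]]'; python3 trk.py
```

```text
clock: 9.35
position: [0.4572, 0.2463, 0.1086]
ee_rot: [-0.002, 0.902, 0.432, 0.003]
force: [-0.3, -1.1, 0.2]
opening: 0.0
[0.4571 0.2462 0.1085] [ 0.1  0.6 -0.9]
A drow 3.125 dcol 0.625 0.969
B drow 3.0 dcol 0.5 0.997
C drow 2.75 dcol 1.0 0.988
D drow 3.0 dcol 2.25 0.994
clock: 9.57
position: [0.4575, 0.247, 0.1084]
ee_rot: [-0.002, 0.902, 0.432, 0.002]
force: [0.2, -0.3, -0.9]
opening: 0.0004
[0.4575 0.247  0.1084] [-0.1 -0.3 -0.3]
A drow 4.0 dcol 1.125 0.961
B drow 4.125 dcol 0.75 0.997
C drow 3.375 dcol 1.25 0.982
D drow 4.75 dcol 2.75 0.987
```

```bash
python3 -m creep '[[[0,0.0006,0.001,0,0,0,0],[0,0,0,0,0,0,0]]]'; python3 trk.py; python3 - <<'E'
from h import *
f=optics.grab_frame("wrist"); cv2.imwrite("pics/w10.png",cv2.resize(f["img"][190:290,200:340],None,fx=5.5,fy=5.5,interpolation=cv2.INTER_CUBIC))
E
```

```text
clock: 9.78
position: [0.4579, 0.2478, 0.1083]
ee_rot: [-0.002, 0.902, 0.432, 0.002]
force: [-0.4, -0.3, -0.2]
opening: 0.0004
[0.4579 0.2478 0.1083] [-0.4  0.2  0.2]
A drow 4.0 dcol 1.625 0.956
B drow 5.25 dcol 1.0 0.979
C drow 3.375 dcol 1.25 0.982
D drow 7.0 dcol 3.125 0.973
```

View pics/w10.png

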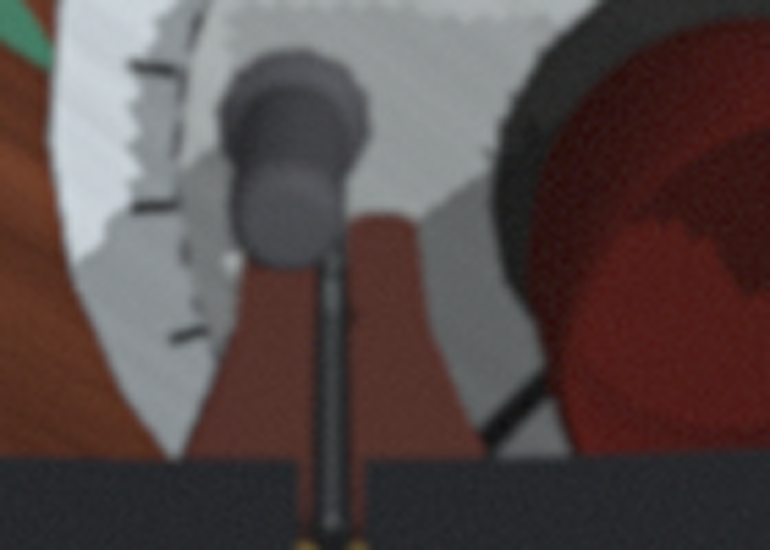

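```bash
python3 -m creep '[[[0,-0.003,-0.005,0,0,0,0],[0,-0.002,-0.004,0.01,0,0,0],[0,0,0,0.03,0,0,0],[0,-0.01,-0.015,0.03,0,0,0],[0,-0.01,-0.015,0.01,0,0,0],[0,-0.01,-0.015,0,0,0,0],[0,0,-0.015,0,0,0,0],[0,0,0,0,0,0,0],[0,0,0,0,0,0,0]]]'
```

```text
clock: 10.63
position: [0.4196, 0.1744, 0.1959]
ee_rot: [-0.002, 0.902, 0.432, 0.003]
force: [0.6, -0.3, 1.2]
opening: 0.0006
```

```bash
python3 - <<'E'
from h import *
f=optics.grab_frame("wrist"); cv2.imwrite("pics/w11.png",cv2.resize(f["img"][60:260,160:400],None,fx=3.3,fy=3,interpolation=cv2.INTER_CUBIC))
print(proj(f,(.4369,.2107,.096),True),proj(f,(.499,.2243,.096),True), f["eye"],monitor.get_obs()["position"])
r,c=map(int,proj(f,(.44,.2107,.09),True)); np.save("rc.npy",(r,c)); print(r,c)
cv2.imwrite("pics/w11c.png",cv2.resize(f["img"][r-30:r+30,c-40:c+40],None,fx=10,fy=10,interpolation=cv2.INTER_CUBIC))
E
```

```text
[np.float64(153.4963092572441), np.float64(248.70762367818028)] [np.float64(98.2681845932638), np.float64(294.0825019461216)] [0.46949317 0.23510612 0.35914988] [0.41973522 0.17464572 0.19579924]
150 251
```

View pics/w11.png

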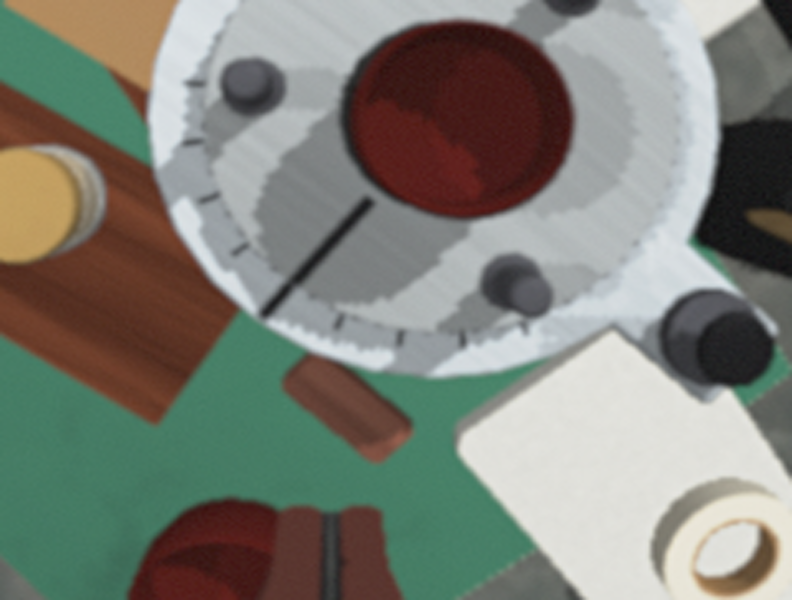

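View pics/w11c.png

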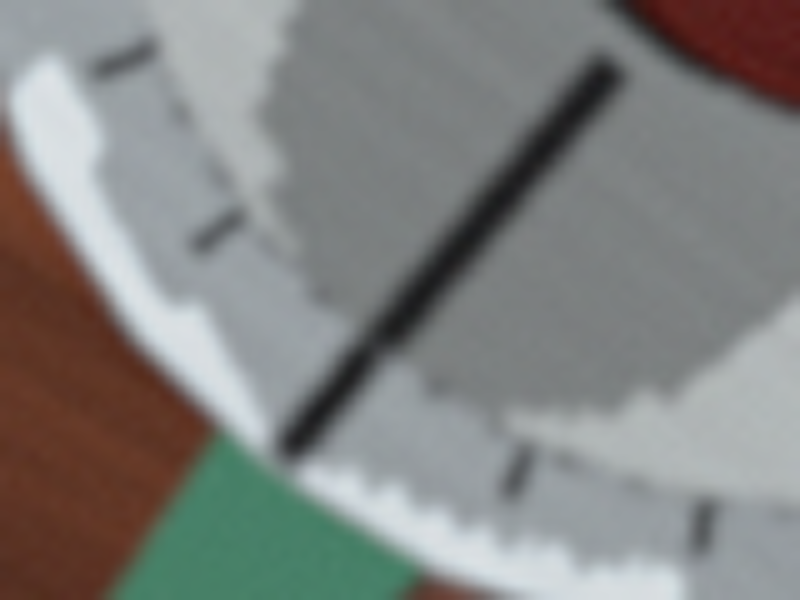

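```bash
cat > meas.py <<'E'
from h import *
f=optics.grab_frame("wrist"); im=cv2.cvtColor(f["img"],cv2.COLOR_BGR2GRAY).astype(np.float32)
from scipy.ndimage import map_coordinates
from scipy.optimize import least_squares
def prof(C,rs,z,a0,w=7):   # dark centroid angle at each radius
    out=[]
    for r in rs:
        a=np.radians(np.arange(a0-w,a0+w,.1)); P=np.array([proj(f,(C[0]+r*np.cos(t),C[1]+r*np.sin(t),z),True) for t in a]).T
        v=map_coordinates(im,P,order=1); d=np.clip(np.percentile(v,60)-v-20,0,None)
        out.append(np.degrees((a*d).sum()/d.sum()) if d.sum()>0 else np.nan)
    return np.round(out,2)
def pts(C,r,z,angs):
    return np.array([[C[0]+r*np.cos(np.radians(t)),C[1]+r*np.sin(np.radians(t))] for t in angs])
C0=C
print("idx",prof(C0,[.044,.048,.052,.056,.060],.096,192)); print("long",prof(C0,[.069,.072,.075,.078],.084,192))
S=[(k,prof(C0,[.0685,.071],.084,192+15*k,5)) for k in (-3,-2,-1,1,2,3)]; print(S)
# refine centre at plate level: scale angles must be a0+15k
sa=[(k,r,t) for k,l in S for r,t in zip([.0685,.071],l)]+[(0,r,t) for r,t in zip([.069,.072,.075,.078],prof(C0,[.069,.072,.075,.078],.084,192))]
sa=[s for s in sa if np.isfinite(s[2])]
P=[C0+r*np.array([np.cos(np.radians(t)),np.sin(np.radians(t))]) for k,r,t in sa]
def fun(q):
    e=[]
    for (k,r,t),p in zip(sa,P):
        d=p-C0-q[:2]; e.append((np.degrees(np.arctan2(d[1],d[0]))%360-q[2]-15*k))
    return e
s=least_squares(fun,[0,0,192],loss="soft_l1",x_scale=[.001,.001,1]);print("centre shift",np.round(s.x,4),np.round(s.fun,2))
I=[C0+r*np.array([np.cos(np.radians(t)),np.sin(np.radians(t))]) for r,t in zip([.044,.048,.052,.056,.060],prof(C0,[.044,.048,.052,.056,.060],.096,192))]
print("idx w/ centre",[round(np.degrees(np.arctan2(*(p-C0-s.x[:2])[::-1]))%360-s.x[2],2) for p in I])
E
python3 meas.py
```

```text
idx [192.85 192.76 192.61 192.62 192.51]
long [192.82 192.75 192.78 192.68]
[(-3, array([147.37, 147.76])), (-2, array([162.43, 162.49])), (-1, array([177.69, 177.65])), (1, array([207.9 , 207.86])), (2, array([222.86, 222.88])), (3, array([237.76, 237.69]))]
centre shift [ 4.00000e-04 -5.00000e-04  1.92267e+02] [-0.09  0.3  -0.16 -0.09 -0.01 -0.04  0.07  0.05  0.03  0.07 -0.04 -0.09
  0.04 -0.01  0.04 -0.04]
idx w/ centre [np.float64(-0.22), np.float64(-0.24), np.float64(-0.34), np.float64(-0.28), np.float64(-0.35)]
```

```bash
python3 - <<'E'
import cv2
f=cv2.imread("pics/w1.png");a=cv2.resize(f[0:180,320:512],None,fx=3.3,fy=3.3,interpolation=cv2.INTER_CUBIC);cv2.imwrite("pics/w1z.png",a)
f=cv2.imread("pics/top0.png");cv2.imwrite("pics/t0z.png",cv2.resize(f[70:160,270:370],None,fx=6,fy=6,interpolation=cv2.INTER_CUBIC))
f=cv2.imread("pics/scene0.png");cv2.imwrite("pics/s0z.png",cv2.resize(f[90:200,180:300],None,fx=5.4,fy=5.4,interpolation=cv2.INTER_CUBIC))
E
```

```text
(no output)
```

View pics/w1z.png

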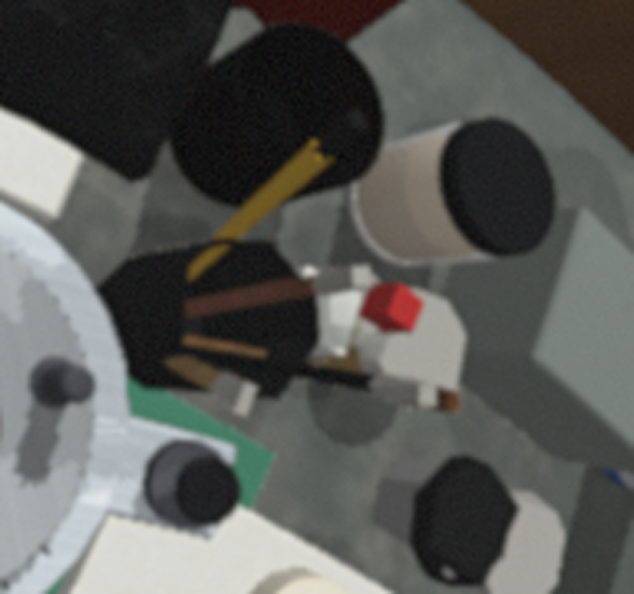

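View pics/t0z.png

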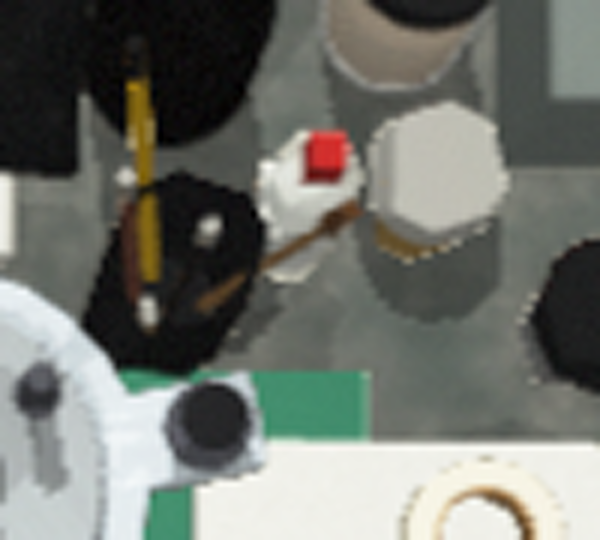

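View pics/s0z.png

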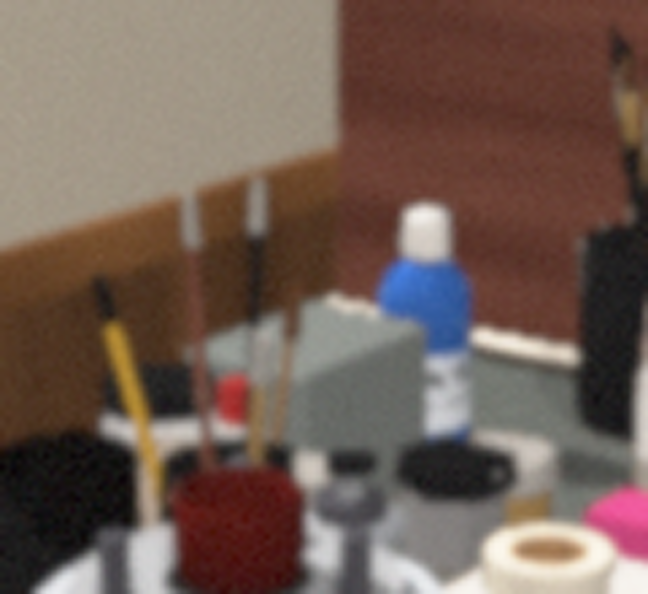

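```bash
python3 - <<'E'
from h import *
g=optics.grab_frame("top"); s=optics.grab_frame("scene")
S={"yel":(285,100),"red":(200,190),"blk":(185,258),"brn":(300,296)}
T={"yel":(45,136),"dotA":(175,125),"dotB":(228,208),"dotC":(305,148),"brn":(210,355),"brnlow":(300,205)}
def tri(a,b):
    (e1,d1),(e2,d2)=a,b
    A=np.stack([d1,-d2],1); t=np.linalg.lstsq(A,e2-e1,rcond=None)[0]
    p,q=e1+t[0]*d1,e2+t[1]*d2; return (p+q)/2,np.linalg.norm(p-q)
for a,(r,c) in S.items():
    for b,(r2,c2) in T.items():
        p,d=tri(ray(s,(90+r/5.4,180+c/5.4)),ray(g,(70+r2/6,270+c2/6)))
        if d<.02: print(a,b,np.round(p,3),round(d,4))
print("cup",atz(g,(70+270/6,270+175/6),.09),monitor.get_obs()["clock"])
E
```

```text
yel yel [0.629 0.154 0.174] 0.0005
red dotA [0.572 0.161 0.221] 0.0014
blk dotB [0.555 0.137 0.225] 0.0001
blk dotC [0.533 0.158 0.232] 0.008
blk brnlow [0.539 0.143 0.227] 0.0169
brn dotC [0.536 0.148 0.183] 0.0127
brn brn [0.579 0.081 0.158] 0.0003
brn brnlow [0.543 0.132 0.177] 0.0037
cup [0.57585797 0.1334516  0.09      ] 10.8333
```

```bash
python3 -m creep '[[[0,0.001,-0.009,0.002,0,0,-6.4],[0,0.001,-0.009,0.002,0,0,-6.4],[0,0.001,-0.009,0.002,0,0,-6.4],[0,0.001,-0.009,0.002,0,0,-6.4],[0,0.001,-0.009,0.002,0,0,-6.4],[0,0.001,-0.009,0.002,0,0,-6.4],[0,0,0,0,0,0,0]]]'; python3 -m creep '[[[0,0,0,0,1.4,-6.2,0],[0,0,0,0,1.4,-6.2,0],[0,0,0,0,1.4,-6.2,0],[0,0,0,0,1.4,-6.2,0],[0,0,0,0,1.4,-6.2,0],[0,0,0,0,1,-5,0],[0,0,0,0,0,0,0]]]'
python3 - <<'E'
from h import *
o=monitor.get_obs();q=o["ee_rot"];print(R.from_quat([q[1],q[2],q[3],q[0]]).as_matrix().round(3),o["position"],o["joint_pos"].round(2))
E
```

```text
clock: 11.42
position: [0.4264, 0.1234, 0.205]
ee_rot: [-0.001, 0.995, 0.1, 0.001]
force: [-0.1, -0.8, 0.1]
opening: 0.0008
clock: 12.0
position: [0.4276, 0.1276, 0.2079]
ee_rot: [-0.031, 0.949, 0.106, 0.295]
force: [0.2, -0.3, 0.9]
opening: 0.0009
[[ 0.804  0.219  0.553]
 [ 0.182 -0.976  0.121]
 [ 0.566  0.004 -0.824]] [0.42759698 0.12758955 0.20793463] [ 0.29  0.01  2.4  -0.33  0.14  1.96]
```

```bash
python3 -m creep '[[[0,0.012,0,-0.006,0,0,0],[0,0.012,-0.001,-0.006,0,0,0],[0,0.012,-0.001,-0.006,0,0,0],[0,0.012,-0.001,-0.006,0,0,0],[0,0,0,0,0,0,0]]]'
python3 - <<'E'
from h import *
o=monitor.get_obs();q=o["ee_rot"];print(R.from_quat([q[1],q[2],q[3],q[0]]).as_matrix().round(3),o["position"],o["joint_pos"].round(2))
f=optics.grab_frame("wrist"); cv2.imwrite("pics/w12.png",f["img"])
E
```

```text
clock: 12.42
position: [0.4786, 0.1294, 0.1909]
ee_rot: [-0.028, 0.95, 0.115, 0.288]
force: [0.3, -0.6, 0.1]
opening: 0.0008
[[ 0.808  0.236  0.54 ]
 [ 0.203 -0.972  0.12 ]
 [ 0.553  0.013 -0.833]] [0.47855057 0.12944584 0.19085807] [ 0.25  0.13  2.32 -0.17  0.11  1.74]
```

View pics/w12.png

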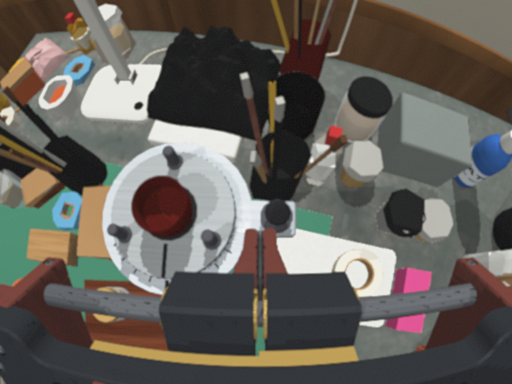

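```bash
python3 -m creep '[[[0,0,0,0,-1.1,5,0],[0,0,0,0,-1.1,5,0],[0,0,0,0,0,0,0]]]'
python3 -m creep '[[[0,0.012,-0.001,-0.008,0,0,0],[0,0.012,-0.001,-0.008,0,0,0],[0,0,0,0,0,0,0]]]'
python3 - <<'E'
from h import *
o=monitor.get_obs();q=o["ee_rot"];print(R.from_quat([q[1],q[2],q[3],q[0]]).as_matrix().round(3),o["position"],o["joint_pos"].round(3))
E
```

```text
clock: 12.72
position: [0.4739, 0.1305, 0.189]
ee_rot: [-0.021, 0.973, 0.121, 0.194]
force: [1.3, -0.0, 0.6]
opening: 0.0002
clock: 12.97
position: [0.4982, 0.1297, 0.1735]
ee_rot: [-0.021, 0.972, 0.123, 0.198]
force: [-0.5, 0.6, -0.7]
opening: 0.0006
[[ 0.891  0.248  0.38 ]
 [ 0.232 -0.969  0.09 ]
 [ 0.39   0.008 -0.921]] [0.49823148 0.12973674 0.17352552] [2.310e-01 2.070e-01 2.174e+00 2.000e-03 3.590e-01 1.548e+00]
```

```bash
python3 -m creep '[[[0,0.009,-0.0025,-0.012,0,0,0],[0,0.009,-0.0025,-0.012,0,0,0],[0,0.008,-0.002,-0.012,0,0,0],[0,0,0,0,0,0,0]]]'
python3 - <<'E'
from h import *
o=monitor.get_obs();print(o["position"],o["joint_pos"].round(3))
f=optics.grab_frame("wrist"); cv2.imwrite("pics/w13.png",f["img"])
f=optics.grab_frame("scene"); cv2.imwrite("pics/s13.png",cv2.resize(f["img"][20:220,130:330],None,fx=3,fy=3))
E
```

```text
clock: 13.3
position: [0.521, 0.123, 0.1366]
ee_rot: [-0.021, 0.971, 0.125, 0.2]
force: [-1.2, 0.1, -0.6]
opening: 0.0007
[0.52103582 0.1229711  0.13661179] [0.202 0.31  2.159 0.046 0.267 1.475]
```

View pics/w13.png

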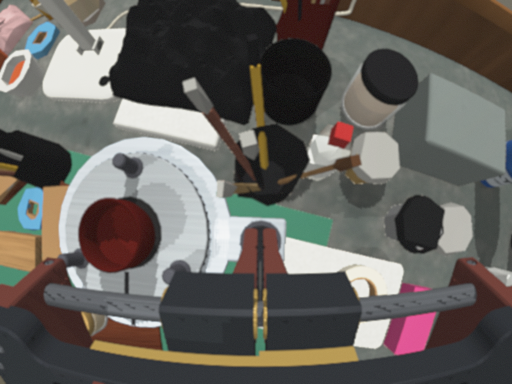

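View pics/s13.png

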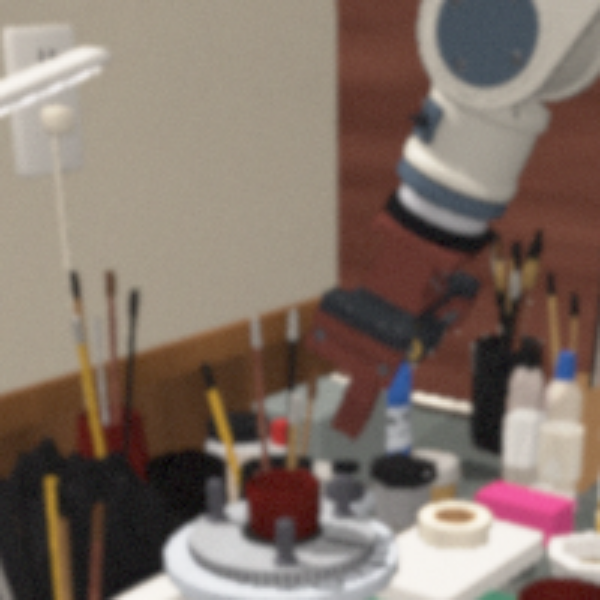

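```bash
python3 -m creep '[[[0,0.001,-0.0002,-0.006,0,0,0],[0,0.001,-0.0002,-0.006,0,0,0],[0,0,0,-0.005,0,0,0],[0,0,0,0,0,0,0]]]'
python3 -m creep '[[[0,0,0,-0.003,0,0,0],[0,0,0,0,0,0,0]]]'
python3 -m creep '[[[0,0,0,-0.003,0,0,0],[0,0,0,0,0,0,0]]]'
python3 - <<'E'
from h import *
o=monitor.get_obs();print(o["position"],o["force"],o["joint_pos"].round(3))
f=optics.grab_frame("wrist"); cv2.imwrite("pics/w14.png",cv2.resize(f["img"][170:290,190:350],None,fx=5,fy=5))
f=optics.grab_frame("scene"); cv2.imwrite("pics/s14.png",cv2.resize(f["img"][120:220,190:320],None,fx=6,fy=6))
E
```

```text
clock: 13.73
position: [0.5213, 0.1235, 0.1219]
ee_rot: [-0.021, 0.971, 0.126, 0.202]
force: [-0.4, -0.9, 0.1]
opening: 0.0004
clock: 13.9
position: [0.521, 0.1236, 0.1186]
ee_rot: [-0.021, 0.971, 0.126, 0.202]
force: [-0.4, 0.3, 0.4]
opening: 0.0004
clock: 14.07
position: [0.5212, 0.1237, 0.1156]
ee_rot: [-0.022, 0.971, 0.126, 0.203]
force: [-0.0, -0.1, -0.5]
opening: 0.0003
[0.52117892 0.12369249 0.11557659] [-0.00320293 -0.0736197  -0.51328052] [0.204 0.355 2.172 0.062 0.205 1.458]
```

View pics/w14.png

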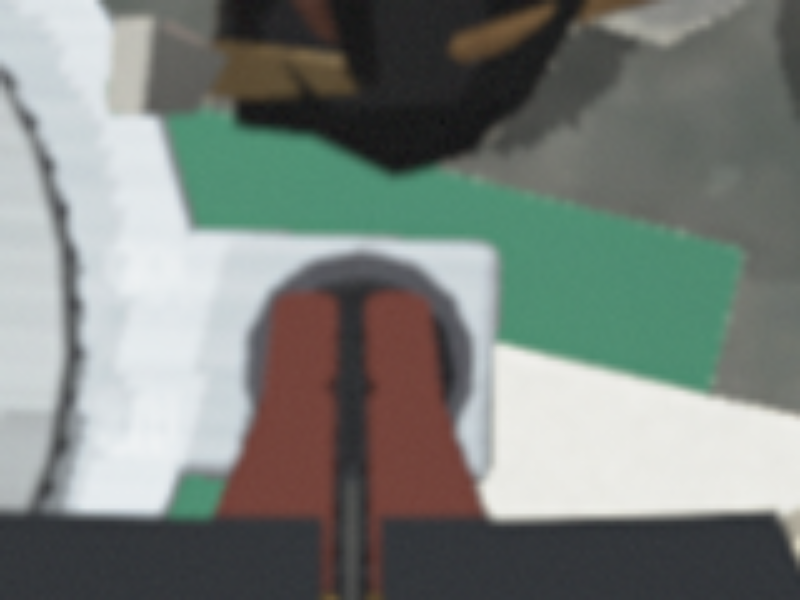

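View pics/s14.png

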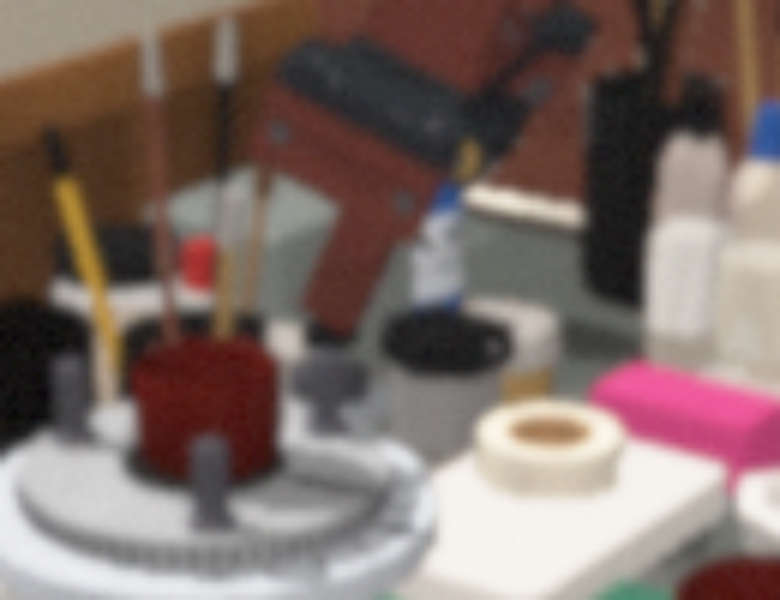

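```bash
for i in 1; do python3 -m creep '[[[0,0,0,-0.003,0,0,0],[0,0,0,0,0,0,0]]]'; done
python3 -m creep '[[[0,0,0,-0.003,0,0,0],[0,0,0,0,0,0,0]]]'
python3 -m creep '[[[0,0,0,-0.003,0,0,0],[0,0,0,0,0,0,0]]]'
```

```text
clock: 14.33
position: [0.5216, 0.1237, 0.1131]
ee_rot: [-0.022, 0.971, 0.126, 0.203]
force: [-0.7, -0.5, -0.6]
opening: 0.0004
clock: 14.5
position: [0.5218, 0.1237, 0.1101]
ee_rot: [-0.022, 0.971, 0.126, 0.203]
force: [0.3, -0.7, 0.7]
opening: 0.0008
clock: 14.67
position: [0.5218, 0.1238, 0.1069]
ee_rot: [-0.022, 0.971, 0.126, 0.203]
force: [0.0, -0.2, 1.3]
opening: 0.0004
```

```bash
python3 -m creep '[[[0,0,0,-0.003,0,0,0]]]'; python3 - <<'E'
from h import *
o=monitor.get_obs();print(o["position"],o["force"],o["joint_pos"].round(3))
f=optics.grab_frame("wrist"); cv2.imwrite("pics/w15.png",cv2.resize(f["img"][170:290,190:350],None,fx=5,fy=5))
f=optics.grab_frame("scene"); cv2.imwrite("pics/s15.png",cv2.resize(f["img"][120:220,190:320],None,fx=6,fy=6))
E
```

```text
clock: 14.75
position: [0.5221, 0.1238, 0.1042]
ee_rot: [-0.022, 0.971, 0.126, 0.204]
force: [-13.6, -3.1, 38.6]
opening: 0.0005
[0.52212827 0.12381026 0.1042413 ] [-13.63164748  -3.06121874  38.55152992] [0.203 0.381 2.176 0.074 0.172 1.446]
```

View pics/w15.png

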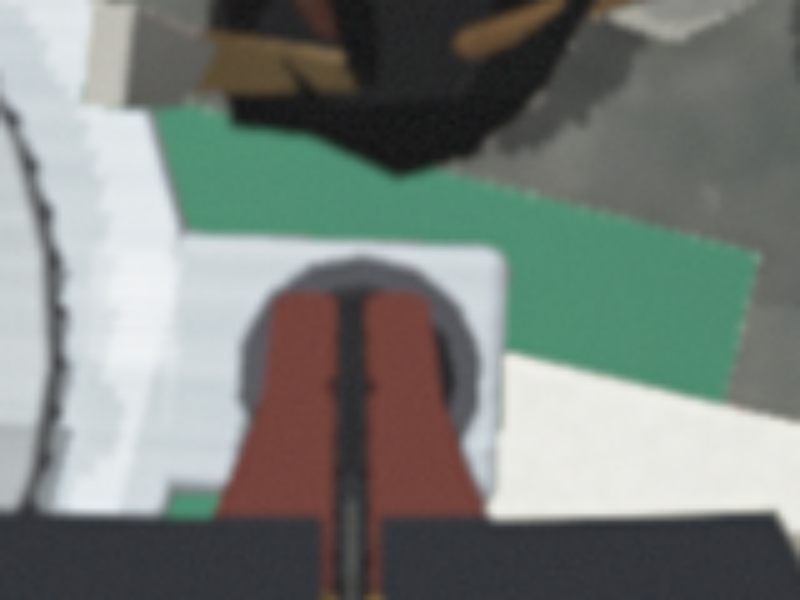

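View pics/s15.png

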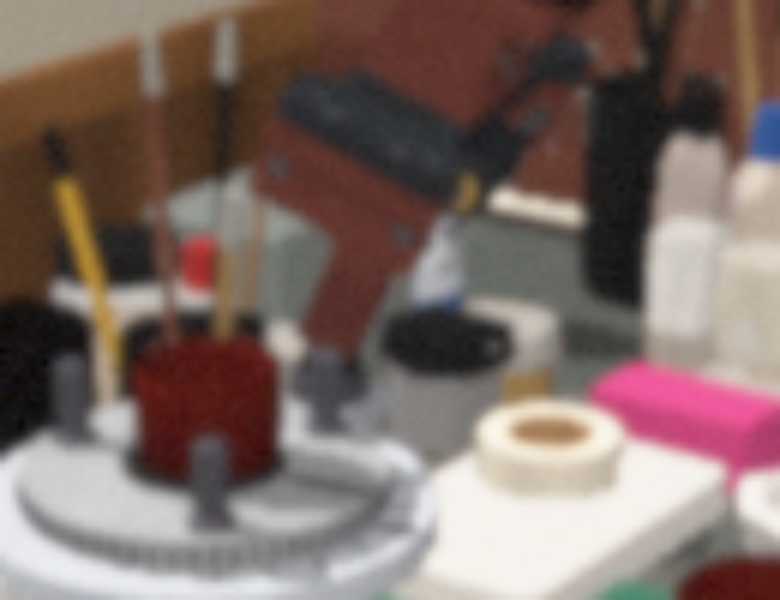

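```bash
python3 -m creep '[[[0,0,0,0.006,0,0,0],[0,0,0,0.012,0,0,0],[0,0,0,0.02,0,0,0],[0,-0.01,0,0.02,0,0,0],[0,-0.02,0,0.015,0,0,0],[0,-0.02,-0.01,0.005,-1,4,0],[0,-0.02,-0.01,0,-1,5,0],[0,-0.01,-0.01,0,-1,5,0],[0,0,0,0,0,0,0],[0,0,0,0,0,0,0]]]'; python3 - <<'E'
from h import *
o=monitor.get_obs();print(o["position"],o["force"],o["joint_pos"].round(3))
f=optics.grab_frame("wrist"); cv2.imwrite("pics/w16.png",f["img"]);cv2.imwrite("pics/w16c.png",cv2.resize(f["img"][60:220,140:360],None,fx=3.6,fy=3.6,interpolation=cv2.INTER_CUBIC))
f=optics.grab_frame("scene"); cv2.imwrite("pics/s16.png",cv2.resize(f["img"][120:250,170:330],None,fx=5,fy=4.6,interpolation=cv2.INTER_CUBIC))
E
python3 meas.py
```

```text
clock: 15.68
position: [0.4375, 0.0927, 0.185]
ee_rot: [-0.011, 0.989, 0.128, 0.076]
force: [0.3, 0.8, -0.3]
opening: 0.0005
[0.43751243 0.09267809 0.1850031 ] [ 0.31997462  0.80156575 -0.29451036] [0.171 0.154 2.137 0.024 0.699 1.467]
idx [192.48 192.36 192.24 192.15 192.3 ]
long [192.44 192.42 192.45 192.35]
[(-3, array([147.07, 147.4 ])), (-2, array([162.44, 162.16])), (-1, array([177.32, 177.28])), (1, array([207.62, 207.65])), (2, array([222.71, 222.74])), (3, array([237.83, 237.62]))]
centre shift [4.000000e-04 2.000000e-04 1.925564e+02] [-0.13  0.19  0.17 -0.11 -0.03 -0.08  0.06  0.09  0.04  0.07  0.06 -0.14
 -0.01 -0.04 -0.01 -0.12]
idx w/ centre [np.float64(0.08), np.float64(-0.05), np.float64(-0.18), np.float64(-0.28), np.float64(-0.14)]
```

View pics/w16.png

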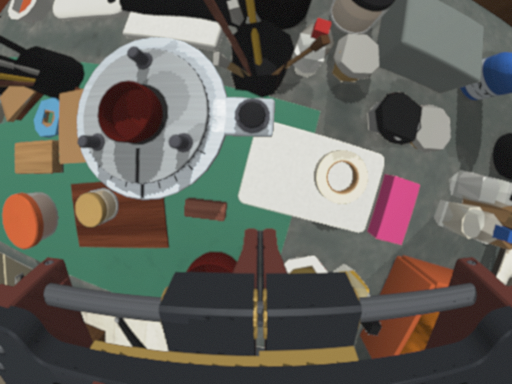

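View pics/s16.png

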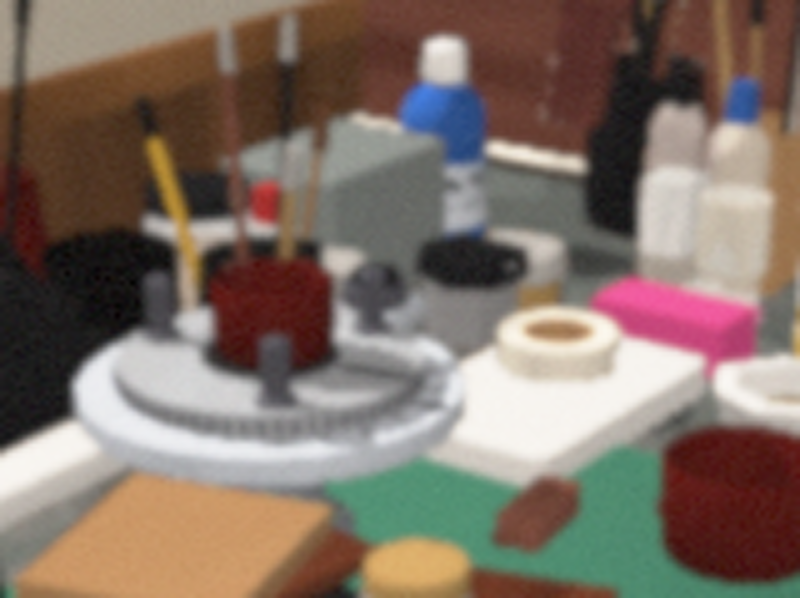

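```bash
python3 - <<'E'
from h import *
f=optics.grab_frame("scene"); w=optics.grab_frame("wrist")
a=cv2.imread("pics/scene0.png")[155:205,225:270]; b=f["img"][155:205,225:270]
cv2.imwrite("pics/cmp.png",cv2.resize(np.hstack([a,b]),None,fx=8,fy=8,interpolation=cv2.INTER_CUBIC))
for z in (.094,.101,.111): print(z,np.round(proj(f,(.5215,.1215,z)),1))
print(optics.spot_point("plunger_top",f)[:2],optics.spot_point("plunger_top",w)[:2])
E
```

```text
0.094 [181.  244.5]
0.101 [178.1 244.5]
0.111 [174.  244.5]
[{'centre': [174.8, 244.5], 'conf': 0.6}] [{'centre': [115.0, 251.2], 'conf': 0.92}]
```

View pics/cmp.png

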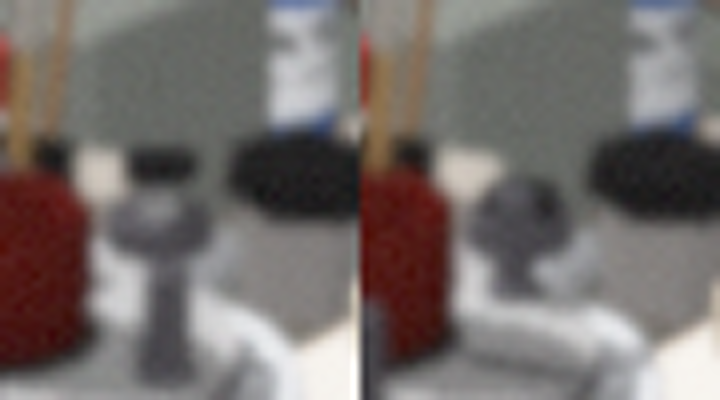

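```bash
python3 - <<'E'
from h import *
w=optics.grab_frame("wrist")
cv2.imwrite("pics/w17.png",cv2.resize(w["img"][90:140,220:285],None,fx=12,fy=12,interpolation=cv2.INTER_CUBIC))
for z in (.094,.101,.111): print(z,np.round(proj(w,(.5218,.1212,z),True),1))
f=optics.grab_frame("scene")
for n,p in (("s0",(.485,.174)),("s1",(.549,.235)),):
  for z in (.096,.126): print(n,np.round(proj(f,(*p,z)),1))
E
```

```text
0.094 [113.5 252. ]
0.101 [112.4 251.7]
0.111 [110.9 251.4]
s0 [190.8 243.6]
s0 [177.8 243.6]
s1 [192.9 202.6]
s1 [179.8 202. ]
```

View pics/w17.png

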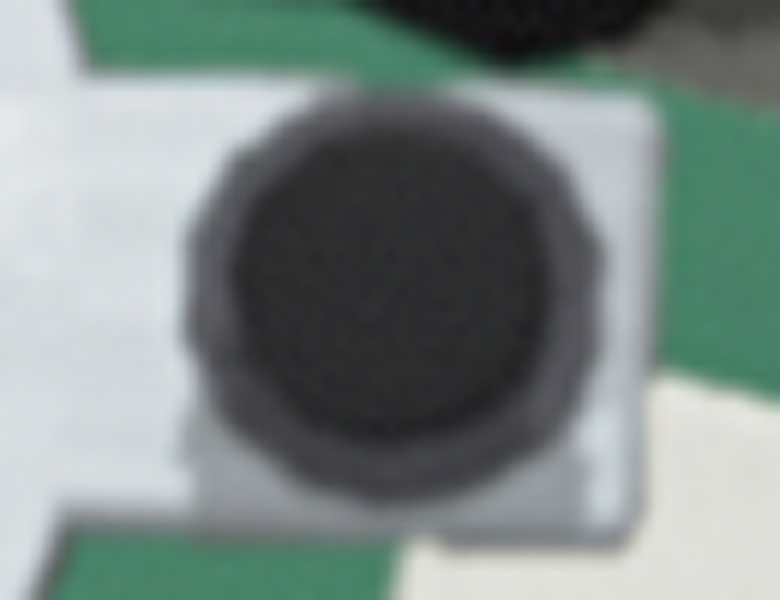

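```bash
python3 - <<'E'
from h import *
print(workorder.hand_in(), monitor.get_obs()["clock"])
E
```

```text
the job is handed in; nothing more can be done
the job is handed in; nothing more can be done
```

The dial's index line is on the long scale line, the lock plunger is down, and the job is handed in with the arm clear. It took about 16 of the 51 s.

**Dial:** I pushed one stud about 67° counter-clockwise with closed fingertips. That overshot by about 1.3°, so I nudged another stud back. The last two wrist-camera measurements put the index within about 0.1 to 0.35° of the long line, the last one after the plunger press.

**Plunger:** I pressed it with the tool tilted about 23° to keep clear of the tall brushes behind it.
- **End stop:** the force rose from 1.3 N to 38.6 N (vertical) between two consecutive readings, with the fingertip about 0.100 m high. I take that as the end stop.
- **Close-up view:** the cap-to-collar offset is about 1.2 px. Fully down should give 1.1 px and fully up 2.6 px.
- **What disagreed:** the network's plunger-top point in the scene picture still matched the "up" height. A stud top stands almost in front of the cap there, so I set that aside. By eye the cap top had dropped about 3.5 px in that same picture, where 10 mm should give 4.1.
- **Not seen:** I never saw the expected 3 N of friction while pressing.

**Rest of the scene:** in the final pictures the cup stands in the middle of the dial. The tape roll, brush rest, small jar and tub look unmoved; I checked that by eye only and did not separately measure the sanding block.

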